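Turn a wax block in the trimming jig and hold it pressed to the bar

TASK

The wax block lying in the trimming jig has had its plain end trimmed and its long side comes next: turn it a quarter turn so that a long side lies along the trimming bar with the sloped label end pointing away from the press arm's pivot, set it flat on the bed close to the bar and centred on the line of the press shoe, and let go of it. Then take the press arm by its upright handle and push it back towards the bar until its sprung pawl has clicked right over the ridge, so that the shoe presses the cassette flush against the bar. Finish while still holding the arm there by its handle, since it springs open when let go and I need the block held for the next blade pass; leave the jar, the brush and the slide box where they are.

Things in the scene. Friction and masses are not known exactly. Their poses are not given: they have to be found in the camera images.
- jig: Trimming jig fixed on the bench: aluminium plate 220 x 220 mm, top at 15 mm, with a steel bed, top 17 mm above the bench. Origin on the bench under the bed; x (level) points square to the trimming bar, towards it; y along the bar, towards the arm's pivot; z up. Bed: x -29 to 55, y -45 to 45 mm; plate: x -135 to 85, y -85 to 135. The press shoe works along the line y = 0, towards +x.
- trim_bar: Steel trimming bar fixed along the far edge of the bed, same origin and axes as the jig: working face at x = 55 mm, y -55 to 110 mm, top 26 mm above the bench (9 mm above the bed). A blade carriage is parked on it at y 80 to 108 mm (top 44 mm above the bench).
- block: Wax block on a cassette, loose on the bed, about 30 g. Cassette 39 (x) x 28 (y) x 7 mm high; +x end: label face sloping at 45 degrees, -x end: upright, plain. On it hard wax 30 (x) x 24 (y) mm, 7 to 19 mm above the underside, centred at x = -2 mm; grip it by the wax ends. Origin: centre of the underside, z up; 14 mm from the bar's face when flush. Starts with the plain end roughly to the bar.
- label_end (a point): Middle of the lower edge of the sloped label end of the block's cassette.
- press_arm (a joint): Swing of the press arm, rad: 0 open (its spring pulls it there), growing anticlockwise from above as the handle is pushed to the bar; stop at 1.0; parallel to the bar at 0.95. The pawl meets the ridge at 0.83, crests at 0.88, has clicked over by 0.93; the round ridge does not hold the arm. With the block in place the shoe meets it at about 0.86; push at the handle about 7 N at 0.95, 10 N at 1.0.
- pivot_hub (a point): Top of the press arm's pivot hub on its vertical hinge axis, 38 mm above the bench; at x = 2, y = 105 mm in the jig's axes. The arm is an aluminium bar 12 mm wide, 27 to 37 mm above the bench, with a sprung shoe 105 mm from the pivot and the pawl 145 mm from it (button up to 50 mm above the bench).
- handle_grip (a point): Point on the axis of the arm's upright steel handle at the height to grip it, 64 mm above the bench. The handle is an upright cylinder 18 mm in diameter from 38 to 82 mm above the bench, 185 mm from the pivot axis, fixed to the arm.
- press_handle: The same handle as a part of the arm; origin on the bench level under the handle's axis; it turns with the arm: its -y axis points from the pivot to the handle, its x axis is the direction in which it is pushed.
- shoe_face (a point): Middle of the face of the sprung press shoe (22 mm wide, from 18 to 24 mm above the bench), which slides back up to 17 mm in its barrel on the arm.
- stain_jar: Bystander: lidded glass staining jar, 60 mm in diameter, 82 mm high; origin at the centre of its underside.
- brush: Bystander: slim section brush, 168 mm long and 9 mm thick, lying on the bench beside the jig along its own x axis (hair end +x); origin near its middle, on the bench.
- slide_box: Bystander: closed plastic slide box 100 x 82 x 34 mm; origin at the centre of its underside.
Mind the look-alikes: they are no part of the job. Of the things like the block, leave any that is green; of the rest the smaller one is meant.

How it is judged:
By the outcome, as a careful person would: the job done as asked, in the order asked, and still so for the second after the job is handed in, while the arm keeps its last pose, push and grip.
It also fails if it takes over 58 s, if anything falls off the work surface, if the arm or the gripper's body presses on something with over 40 N, if the wrist force passes 120 N, or if a joint passes its speed limit or range.

ROBOT

A 7-joint arm with a two-finger parallel gripper is mounted at the origin on the work surface. World frame = base frame: x ahead of the robot, y to its left, z up, the work surface at z = 0. Lengths are in mm, angles in rad, forces in N, time in s.
With the tool pointing down it reaches from about 375 to 925 mm from the base axis. Payload 3.1 kg.
Tool frame: the origin (TCP) lies midway between the tips of the shut fingers; the grasp point (between the pads) lies arm.grasp_offset behind it (arm.grasp_offset is the distance from the TCP to the grasp point, in mm); x points along the fingers, z is the direction in which the jaws open and shut, and the axes are right-handed (so a half turn about x gives the same grasp; the last joint's range is limited). The gripper opens to 85 mm and grips with 20 to 120 N. Pads are 22 mm wide; open, the fingers measure 114 mm over their backs; the gripper's body (76 mm by 85 mm) begins 54 mm behind the grasp point. The pads swing forward as they close: fully open they stand 13 mm farther back than shut.
Start: joints at [-0.098, 0.383, 0.044, 1.598, -0.018, 1.161, -0.05], TCP at [650.002, 0.022, 231.269] pointing down, gripper open.
Joint ranges: [-2.61, 2.61], [-0.41, 2.15], [-1.48, 1.57], [0, 2.5], [-1.57, 4.71], [0.05, 1.97], [-2.85, 2.85]. Speed limits (rad/s): [2.79, 2.79, 3.14, 3.14, 3.14, 3.14, 3.14].

INTERFACE

Orientations are given as a unit quaternion [x, y, z, w].
In Python, from plant import arm gives the robot as it stands.
- The arm moves only by the tool jog_arm, never from a script. Its argument "rows" is text: rows parted by semicolons, each of 7 numbers parted by spaces: the shift along the tool's x, y, z scaled (see below), then the turn, a rotation vector about the tool's x, y, z scaled (see below), then the opening, from -1 (shut) to 1 (fully open). In form: tx ty tz wx wy wz jaw; .... A call has 1 to 20 rows; each row is the pose to reach, as a shift and turn from the pose commanded when the call began, along the tool's axes at that moment; what a row does not reach only later rows make up. The controller multiplies each number of a shift by 0.3 m and each number of a turn by 60 degrees. A row lasts 1/10 s, in which the tool goes at most 50 mm and 8.59 degrees, less where a joint would pass 70% of its speed; a pose out of reach is approached as far as the arm can. A call with a number of a shift or a turn outside -1 to 1 is refused whole. A call with a gripper value outside its range is refused whole. The fingers move at their own pace and stop on an object; "grip_force" is the grip in N (left out, the last holds). Time passes only in rows, so rows that repeat a pose let the fingers close. It gives the time, the measured TCP pose, the force and the opening at its end, in the units of the state.
- arm.state(): the state, without advancing time (a new reading comes with each control period).
- arm.capture(name): name is "scene" or "side" or "wrist"; returns (picture, depth): 480x640x3 uint8, red, green, blue; 480x640 float32, mm along the optical axis (not along the pixel's ray), 0 where there is no reading.
- arm.camera_params(name): a dict with "fov_y" (degrees; the focal length in pixels is half the picture's height over the tangent of half this angle, whatever the lens; pixels are square), "cx", "cy" (the principal point, pixels), "dist" ([k1, k2, p1, p2, k3] as OpenCV has them; the pictures are not rectified), "R" (3x3) and "t" (3): a world point X has camera coordinates R X + t; the wrist camera has in their place "hand_eye" (4x4, takes a point from camera to tool coordinates, whose origin is the TCP and whose axes are the tool frame's). Camera axes: x right, y down, z forward; pixel columns grow to the right and rows downward; lengths in mm; the calibration is good to about 2 mm. A picture is of the moment at which its call begins: read the wrist's pose just before it. camera_params takes no time and is no camera call.
- arm.job_done(): hands the job in, once; it reports no verdict.
The state is a dict: "time": time; "qpos": joint angles; "joint_vel": joint speeds; "joint_efforts": joint torques, N m; "position": TCP position; "tool_rot": TCP orientation; "force": force on the tool from outside, world axes, zero at the start; "torque": the same for the moment, N m; "opening": finger opening in mm.
Only numpy, scipy, OpenCV 4.12 (cv2) and the standard library are available. Lean on these libraries where they do the work, as an engineer would, in place of code of your own. Each camera call takes 0.05 s, during which the arm holds its last target. There are 200 camera calls.

## Working session

There is one attempt and no reset: what is moved stays moved. The work goes in short steps, Python scripts to look and compute and a tool call to move; the robot and the scene stay as the last step left them, time stands still between calls to the robot, and variables do not carry over. Pictures are saved under pics/ and viewed, about 8 in all and at most 12, crops included, and the job is handed in when it is done.

Besides the shell and the picture viewer there is one more tool, called after "Request:" by a JSON object that holds its "fn" and its "kwargs", one argument or row to a line. jog_arm: Moves the arm, as the interface text tells. Shifts and turns lie within -1 to 1; 1 stands for 0.3 m of shift or 60 degrees of turn. Its arguments: {"type":"object","properties":{"rows":{"type":"string"},"grip_force":{"type":"number"}},"required":["rows"]}

```bash
mkdir -p pics; ls; cat > h.py <<'E'
import numpy as np,cv2
from scipy.spatial.transform import Rotation as Ro
from plant import arm
def cam(n,st=None):
    p=arm.camera_params(n); f=240/np.tan(np.radians(p["fov_y"])/2)
    K=np.array([[f,0,p["cx"]],[0,f,p["cy"]],[0,0,1.]]); D=np.array(p["dist"],float)
    if "R" in p: R=np.array(p["R"]);t=np.array(p["t"])
    else:
        H=np.array(p["hand_eye"]); T=np.eye(4); T[:3,:3]=Ro.from_quat(st["tool_rot"]).as_matrix(); T[:3,3]=st["position"]
        W=np.linalg.inv(T@H); R=W[:3,:3]; t=W[:3,3]
    return K,D,R,t
def ray(c,uv,z):
    K,D,R,t=c; n=cv2.undistortPoints(np.array(uv,float).reshape(-1,1,2),K,D).reshape(-1,2)
    d=np.c_[n,np.ones(len(n))]@R; o=-R.T@t
    return o+d*((z-o[2])/d[:,2])[:,None]
def proj(c,X):
    K,D,R,t=c; return cv2.projectPoints(np.array(X,float).reshape(-1,1,3),cv2.Rodrigues(R)[0],t,K,D)[0].reshape(-1,2)
def cloud(c,dep):
    K,D,R,t=c; v,u=np.mgrid[0:480,0:640]
    n=cv2.undistortPoints(np.stack([u,v],-1).reshape(-1,1,2).astype(float),K,D).reshape(480,640,2)
    P=np.dstack([n,np.ones((480,640))])*dep[...,None]
    return (P-t)@R
def snap(n,name=None):
    st=arm.state(); im,d=arm.capture(n); c=cam(n,st)
    if name: cv2.imwrite(f"pics/{name}.png",im[...,::-1])
    np.savez(f"{name or n}.npz",im=im,d=d); return im,d,c
E
python3 - <<'E'
from h import *
for n in("scene","side","wrist"):
    im,d,c=snap(n,n+"0"); K,D,R,t=c; print(n,(-R.T@t).round(),R[2].round(2),K[0,0].round(),D)
s=arm.state();print({k:np.round(v,3) for k,v in s.items()},arm.grasp_offset)
E
```

```text
pics
scene [1191.  484.  944.] [-0.49 -0.42 -0.77] 582.0 [-0.02082855  0.          0.          0.          0.        ]
side [123. 517. 655.] [ 0.54 -0.53 -0.65] 478.0 [0.04164993 0.         0.         0.         0.        ]
wrist [650.  84. 372.] [-0.   -0.32 -0.95] 425.0 [-0.02769223  0.          0.          0.          0.        ]
{'time': np.float64(0.15), 'qpos': array([-0.098,  0.384,  0.044,  1.599, -0.018,  1.161, -0.05 ]), 'joint_vel': array([-0.001, -0.004,  0.001, -0.006, -0.   , -0.001, -0.001]), 'joint_efforts': array([ 2.0000e-03, -4.3405e+01,  1.0270e+00, -2.4998e+01,  1.1000e-02,
        7.0000e-03,  0.0000e+00]), 'position': array([ 6.49266e+02, -1.00000e-03,  2.30172e+02]), 'tool_rot': array([-0.   ,  0.708, -0.   ,  0.706]), 'force': array([ 0.175, -0.565, -0.066]), 'torque': array([ 0.011,  0.005, -0.01 ]), 'opening': np.float64(85.472)} 18.700000000000003
```

View pics/scene0.png

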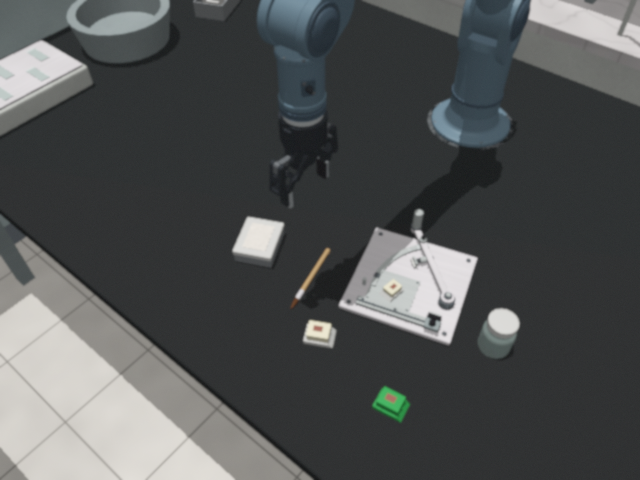

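View pics/wrist0.png

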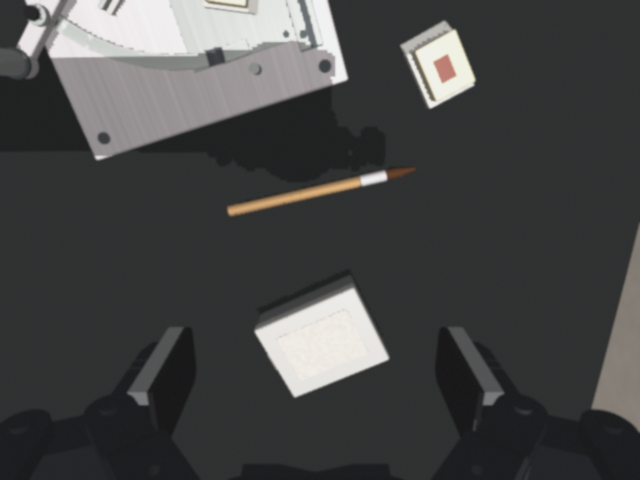

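```bash
python3 - <<'E'
from h import *
s=np.load("scene0.npz"); c=cam("scene")
P=ray(c,[(377,231),(477,259),(449,339),(341,303)],15); print("plate",P.round(1))
print("block,hub,handle",ray(c,[(393,287)],36).round(),ray(c,[(448,297)],38).round(),ray(c,[(419,212)],82).round())
print("jar",ray(c,[(503,322)],82).round(), "decoy",ray(c,[(320,330)],19).round())
im=s["im"][200:420,230:530]; cv2.imwrite("pics/crop1.png",cv2.resize(im,(780,572),interpolation=cv2.INTER_CUBIC)[...,::-1])
st=arm.state(); print(ray(cam("wrist",st),[(320,240),(320,0),(0,240)],0).round())
print(Ro.from_quat(st["tool_rot"]).as_matrix().round(2))
E
```

```text
plate [[472.9  42.9  15. ]
 [406.5 247.2  15. ]
 [606.7 302.8  15. ]
 [668.9  98.7  15. ]]
block,hub,handle [[588. 162.  36.]] [[543. 257.  38.]] [[428. 111.  82.]]
jar [[560. 371.  82.]] decoy [[744. 108.  19.]]
[[654. -40.   0.]
 [653. 157.   0.]
 [354. -40.   0.]]
[[-0. -0.  1.]
 [-0.  1.  0.]
 [-1. -0. -0.]]
```

View pics/crop1.png

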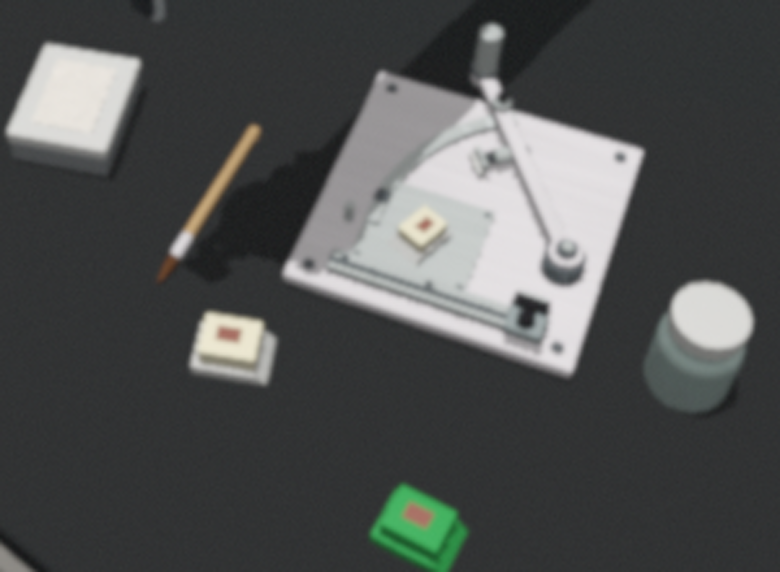

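Candidates in the scene picture: block in the jig at (393,287), a larger look-alike at (320,333), and a green one at (391,403). I choose the one on the jig bed: it isn't green and is the smaller of the rest. Crop 1 confirms it. Next I move the wrist camera over the jig.

Request:
{"fn": "jog_arm", "kwargs": {
  "rows": "0 0.2 -0.08 0 0 0 0.3;0 0.4 -0.16 0 0 0 0.1;0 0.5 -0.2 0 0 0 0.1;0 0.5 -0.2 0 0 0 0.1;0 0.5 -0.2 0 0 0 0.1;0 0.5 -0.2 0 0 0 0.1;0 0.5 -0.2 0 0 0 0.1",
  "grip_force": 40
}}

```text
time: 0.85
position: [591.0, 146.6, 231.1]
tool_rot: [0.001, 0.707, -0.002, 0.707]
force: [0.5, -0.9, 0.2]
opening: 46.7
```

```bash
python3 - <<'E'
from h import *
s=arm.state();print(s["time"],s["position"],s["tool_rot"],s["opening"])
im,d,c=snap("wrist","w1")
E
```

```text
0.85 [591.01009853 146.56887513 231.08210473] [ 0.00098115  0.70703872 -0.00225502  0.70717056] 46.733552653830664
```

View pics/w1.png

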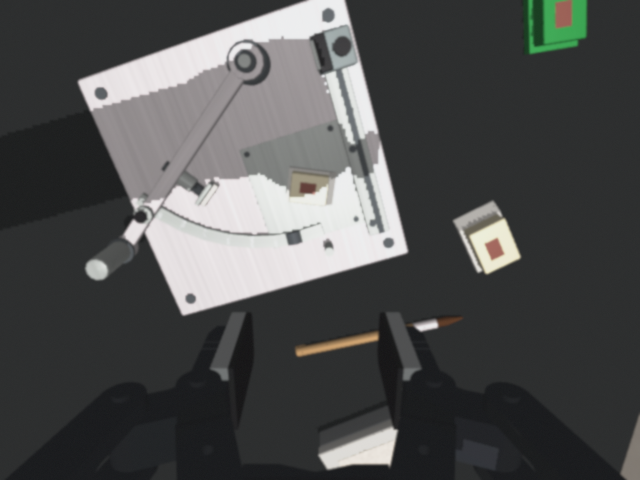

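```bash
cat > jig.py <<'E'
from h import *
im,d,c=snap("wrist","w2"); s=arm.state(); print(s["time"],s["position"].round(1))
C=cloud(c,d)
m=((im.min(2)>75)|(abs(C[...,2]-15)<3)).astype(np.uint8)
m=(d>0)&(abs(C[...,2]-15)<5); m=cv2.morphologyEx(m.astype(np.uint8),cv2.MORPH_OPEN,np.ones((5,5)))
n,l,st,_=cv2.connectedComponentsWithStats(m); k=1+st[1:,4].argmax()
pts=np.argwhere(l==k)[:,::-1].astype(float)
W=ray(c,pts,15)[:,:2]
r=cv2.minAreaRect(W.astype(np.float32)); print("plate",r)
z=C[...,2]; print("plate z med",np.median(z[l==k]))
X0=np.array([577,163.6])
b=(np.hypot(C[...,0]-588,C[...,1]-165)<40)
for lo,hi in((30,41),(21,41)):
    q=(b&(z>lo)&(z<hi)&(d>0)).astype(np.uint8); q=cv2.morphologyEx(q,cv2.MORPH_OPEN,np.ones((3,3)))
    p=np.argwhere(q)[:,::-1].astype(float); zz=np.median(z[q>0]); print(lo,len(p),zz, cv2.minAreaRect(ray(c,p,36 if lo==30 else 24)[:,:2].astype(np.float32)))
h=(np.hypot(C[...,0]-430,C[...,1]-114)<45)&(z>76)&(z<90); p=np.argwhere(h)[:,::-1].astype(float)
if len(p): print("handle",len(p),ray(c,p,82)[:,:2].mean(0),cv2.minEnclosingCircle(ray(c,p,82)[:,:2].astype(np.float32)))
E
python3 jig.py
python3 - <<'E'
import cv2
im=cv2.imread("pics/w2.png")[110:260,220:420]; cv2.imwrite("pics/w2c.png",cv2.resize(im,(800,600),interpolation=cv2.INTER_NEAREST))
E
```

```text
0.95 [591.  147.  231.2]
plate ((538.586181640625, 172.45864868164062), (219.01651000976562, 218.46292114257812), 16.64298439025879)
plate z med 14.389937994949307
30 1119 35.279515525266945 ((586.5726928710938, 161.34170532226562), (24.616905212402344, 29.83411979675293), 82.69208526611328)
21 1678 34.747309707766824 ((596.5888671875, 163.90928649902344), (63.86310958862305, 38.2285270690918), 15.261760711669922)
handle 442 [430.15205344 112.05496826] ((430.08123779296875, 112.47708129882812), 10.057321548461914)
```

View pics/w2c.png

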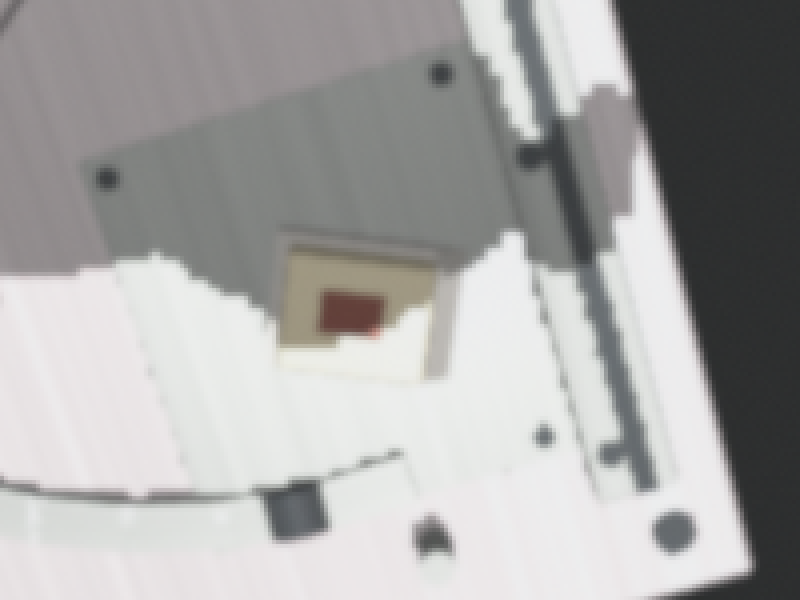

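Request:
{"fn": "jog_arm", "kwargs": {
  "rows": "0.15 0.02 -0.01 0.06 0 0 0.1;0.3 0.038 -0.012 0.122 0 0 0.1;0.34 0.038 -0.012 0.122 0 0 0.1;0.34 0.038 -0.012 0.122 0 0 0.1;0.34 0.038 -0.012 0.122 0 0 0.1;0.34 0.038 -0.012 0.122 0 0 0.1;0.34 0.038 -0.012 0.122 0 0 0.1;0.34 0.038 -0.012 0.122 0 0 0.1"
}}

```text
time: 1.75
position: [587.6, 161.6, 131.0]
tool_rot: [0.046, 0.705, -0.045, 0.707]
force: [-0.5, -0.7, -0.0]
opening: 46.9
```

```bash
python3 - <<'E'
from h import *
im,d,c=snap("wrist","w3"); s=arm.state(); R=Ro.from_quat(s["tool_rot"]).as_matrix(); print(s["time"],s["position"].round(1),R[:,2].round(3),s["opening"])
C=cloud(c,d);z=C[...,2]; ctr=np.array([586.5,161.3])
b=np.hypot(C[...,0]-ctr[0],C[...,1]-ctr[1])<32
q=(b&(z>31)&(z<41)&(d>0)).astype(np.uint8); q=cv2.morphologyEx(q,cv2.MORPH_OPEN,np.ones((5,5)))
r=cv2.minAreaRect(ray(c,np.argwhere(q)[:,::-1].astype(float),36)[:,:2].astype(np.float32)); print(r)
a=np.radians(r[2]); 
if r[1][0]<r[1][1]: a+=np.pi/2
u=np.array([np.cos(a),np.sin(a)]); u*=np.sign(u[0]); v=np.array([-u[1],u[0]])
L=(C[...,:2]-np.array(r[0]))
lx=L@u; ly=L@v
for x in np.arange(-26,27,1.): 
    k=(abs(lx-x)<.5)&(abs(ly)<8)&(d>0); print(int(x),round(float(np.median(z[k])),1) if k.any() else None,end=" | ")
E
```

```text
1.8 [587.2 161.6 130.6] [ 0.992 -0.127  0.002] 47.30290094299276
((586.5882568359375, 161.80003356933594), (24.41570472717285, 29.784297943115234), 82.5742416381836)
-26 16.3 | -25 17.2 | -24 171.0 | -23 170.1 | -22 155.1 | -21 16.1 | -20 16.4 | -19 16.3 | -18 22.9 | -17 23.0 | -16 23.0 | -15 34.8 | -14 35.0 | -13 35.3 | -12 35.3 | -11 35.5 | -10 35.4 | -9 35.4 | -8 35.3 | -7 35.3 | -6 35.7 | -5 35.5 | -4 35.4 | -3 35.5 | -2 35.5 | -1 35.5 | 0 35.6 | 1 35.5 | 2 35.5 | 3 35.6 | 4 35.4 | 5 35.4 | 6 35.3 | 7 35.4 | 8 35.1 | 9 35.5 | 10 35.2 | 11 35.3 | 12 35.5 | 13 35.3 | 14 35.4 | 15 35.0 | 16 22.8 | 17 22.1 | 18 21.2 | 19 20.0 | 20 19.0 | 21 18.0 | 22 16.1 | 23 16.3 | 24 16.3 | 25 156.0 | 26 170.5 |
```

View pics/w3.png

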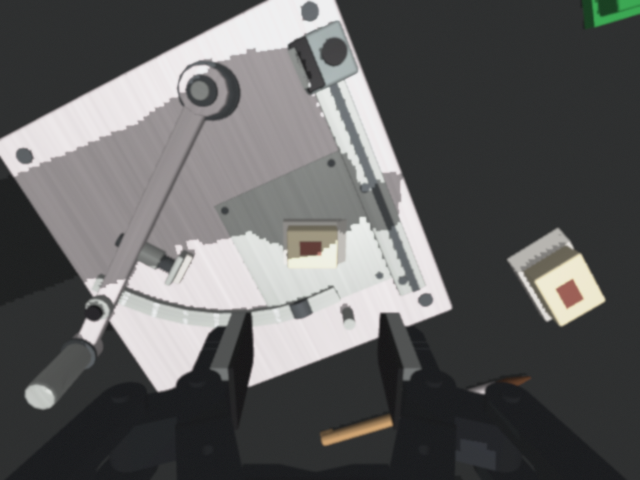

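The depth profile shows the slope at the +x end, towards the bar. The upright ledge is at the robot side, which disagrees with the description's "plain end to the bar". I go by the measurement, so the turn to the goal is about 66° clockwise. Next I refine the jig pose from the bar face and the hub.

```bash
python3 - <<'E'
from h import *
from scipy.optimize import least_squares
s=arm.state(); c=cam("wrist",s); f=np.load("w3.npz"); im,d=f["im"],f["d"]; C=cloud(c,d); z=C[...,2]
a=np.radians(16.64); O=np.array([569.7,155.7]); ex=np.array([np.cos(a),np.sin(a)]); ey=np.array([-ex[1],ex[0]])
J=(C[...,:2]-O)@np.c_[ex,ey]
E=[]
for y in range(-45,60,5):
    k=(abs(J[...,1]-y)<2.5)&(d>0)&(J[...,0]>35)&(J[...,0]<75)
    x=J[...,0][k]; zz=z[k]; hi=x[(zz>22)&(zz<29)]; lo=x[(zz<19)&(x<58)]
    if len(hi)>3: E.append((y,np.percentile(hi,2),np.percentile(hi,98),lo.max() if len(lo) else np.nan))
E=np.array(E);print(E.round(1)); p=np.polyfit(E[:,0],E[:,1],1);print("face fit",p)
k=(d>0)&(z>34)&(z<42)&(np.hypot(J[...,0]-2,J[...,1]-105)<22)
print("hub",k.sum(),cv2.minEnclosingCircle(J[k][...,:2].astype(np.float32)),J[k].mean(0))
h=(d>0)&(z>78)&(z<88)&(np.hypot(J[...,0]+148,J[...,1])<35); print("handle",h.sum(),J[h].mean(0) if h.any() else 0)
# bed edge by grey in jig frame (rectified top-down view at z=17)
g=np.mgrid[-140:90:0.5,-90:140:0.5]; W=O+g[0][...,None]*ex+g[1][...,None]*ey
uv=proj(c,np.dstack([W,np.full(g[0].shape,17.)])).reshape(*g[0].shape,2).astype(np.float32)
T=cv2.remap(im,uv[...,0],uv[...,1],cv2.INTER_LINEAR); cv2.imwrite("pics/top.png",T[...,::-1])
E
```

```text
[[-45.   54.6  71.8  54.2]
 [-40.   54.7  71.9  54.2]
 [-35.   54.6  71.9  54.2]
 [-30.   54.6  71.6  54.2]
 [-25.   54.6  71.8  54.2]
 [-20.   54.6  71.8  54.2]
 [-15.   54.6  71.7  54.2]
 [-10.   54.6  71.8  54.2]
 [ -5.   54.6  71.8  54.1]
 [  0.   49.9  71.7  54.2]
 [  5.   35.2  71.7  54.2]
 [ 10.   54.6  71.8  54.1]
 [ 15.   54.6  71.9  54.2]
 [ 20.   54.6  71.7  54.2]
 [ 25.   54.5  71.8  54.2]
 [ 30.   54.6  71.8  54.2]
 [ 35.   54.6  71.8  54.2]
 [ 40.   54.5  71.7  54.2]
 [ 45.   54.6  71.7  54.2]
 [ 50.   54.7  71.6  54.2]
 [ 55.   54.4  71.7  54. ]]
face fit [5.40529321e-04 5.34402872e+01]
hub 2009 ((-2.028027296066284, 102.21590423583984), 17.27320098876953) [ -0.39197525 102.54549797]
handle 693 [-147.70303497   -2.07232756]
```

View pics/top.png

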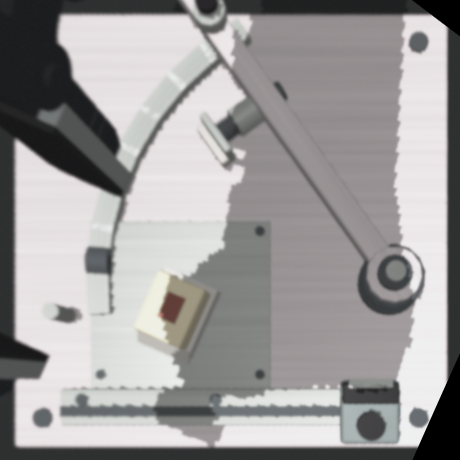

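Request:
{"fn": "jog_arm", "kwargs": {
  "rows": "0.12 0 -0.002 0 0 0 0.1;0.24 0 -0.002 0 0 0 0.1;0.3 0 -0.002 0 0 0 0.1;0.33 0 -0.002 0 0 0 0.1;0.348 0 -0.002 0 0 0 0.1;0.348 0 -0.002 0 0 0 0.1;0.348 0 -0.002 0 0 0 0.1;0.348 0 -0.002 0 0 0 0.1",
  "grip_force": 25
}}

```text
time: 2.6
position: [587.0, 161.9, 26.3]
tool_rot: [0.046, 0.705, -0.045, 0.707]
force: [-0.2, 1.6, -0.6]
opening: 46.7
```

Request:
{"fn": "jog_arm", "kwargs": {
  "rows": "0 0 0 0 0 0 -0.5;0 0 0 0 0 0 -0.5;0 0 0 0 0 0 -0.5;0 0 0 0 0 0 -0.5;0 0 0 0 0 0 -0.5;0 0 0 0 0 0 -0.5"
}}

```text
time: 3.2
position: [586.8, 161.8, 26.0]
tool_rot: [0.045, 0.705, -0.045, 0.706]
force: [-0.5, -0.3, 5.8]
opening: 29.3
```

Request:
{"fn": "jog_arm", "kwargs": {
  "rows": "-0.06 0 0 0 0 0 -0.5;-0.13 0 0 0.1 0 0 -0.5;-0.13 0 0 0.24 0 0 -0.5;-0.13 0 0 0.38 0 0 -0.5;-0.13 0 0 0.5 0 0 -0.5;-0.13 0 0 0.55 0 0 -0.5;-0.13 0 0 0.55 0 0 -0.5"
}}

```text
time: 3.9
position: [585.0, 161.4, 63.1]
tool_rot: [0.243, 0.664, -0.244, 0.663]
force: [-0.2, 0.2, 0.1]
opening: 29.2
```

Request:
{"fn": "jog_arm", "kwargs": {
  "rows": "0 0 0 0.14 0 0 -0.5;0 0 0 0.28 0 0 -0.5;0 0 0 0.42 0 0 -0.5;0 0 0 0.55 0 0 -0.5;0 0 0 0.55 0 0 -0.5;0 0 0 0.55 0 0 -0.5;0 0 0 0.55 0 0 -0.5;0 0 0 0.55 0 0 -0.5"
}}

```text
time: 4.7
position: [585.7, 161.4, 63.8]
tool_rot: [0.422, 0.568, -0.422, 0.567]
force: [-0.0, 1.3, 0.0]
opening: 29.4
```

```bash
cat > where.py <<'E'
from h import *
a=np.radians(16.64); O=np.array([569.7,155.7]); ex=np.array([np.cos(a),np.sin(a)]); ey=np.array([-ex[1],ex[0]])
def where():
    s=arm.state(); R=Ro.from_quat(s["tool_rot"]).as_matrix(); p=np.array(s["position"])
    print("t",round(float(s["time"]),2),"jig",((p[:2]-O)@np.c_[ex,ey]).round(1),"z",p[2].round(1),"jaw yaw in jig",np.degrees(np.arctan2(R[1,2],R[0,2])-a).round(2),"tilt",R[:,0].round(3),"open",round(float(s["opening"]),1),"F",np.round(s["force"],1)); return s,R,p
def togo(jx,jy,z):
    s,R,p=where(); W=np.r_[O+jx*ex+jy*ey,z]; print("shift",((R.T@(W-p))/300).round(4),"q",np.round(s["qpos"],2))
E
python3 -c "
from where import *
togo(38.3,2,66)"
```

```text
t 4.7 jig [17.   0.9] z 63.8 jaw yaw in jig -89.88 tilt [-0.  0. -1.] open 29.4 F [-0.   1.3  0. ]
shift [-0.0073  0.071  -0.0035] q [-0.53  0.51  0.24  1.83 -0.16  0.82 -1.49]
```

Request:
{"fn": "jog_arm", "kwargs": {
  "rows": "0 0.04 -0.002 0 0 0 -0.5;0 0.071 -0.0035 0 0 0 -0.5;0.05 0.071 -0.0035 0 0 0 -0.5;0.09 0.071 -0.0035 0 0 0 -0.5;0.11 0.071 -0.0035 0 0 0 -0.5;0.11 0.071 -0.0035 0 0 0 -0.5;0.11 0.071 -0.0035 0 0 0 -0.5;0.11 0.071 -0.0035 0 0 0 -0.5"
}}

```text
time: 5.5
position: [606.2, 168.6, 31.2]
tool_rot: [0.422, 0.567, -0.422, 0.567]
force: [0.7, 0.5, -0.1]
opening: 29.4
```

```bash
cat > chk.py <<'E'
import sys
from where import *
im,d,c=snap("wrist",sys.argv[1]); C=cloud(c,d); z=C[...,2]; J=(C[...,:2]-O)@np.c_[ex,ey]
zt=float(sys.argv[2])
b=(d>0)&(abs(J[...,1])<35)&(J[...,0]>10)&(J[...,0]<70)
q=(b&(abs(z-zt)<3)).astype(np.uint8); q=cv2.morphologyEx(q,cv2.MORPH_OPEN,np.ones((5,5)))
w=(ray(c,np.argwhere(q)[:,::-1].astype(float),zt)[:,:2]-O)@np.c_[ex,ey]
print("wax top in jig",cv2.minAreaRect(w.astype(np.float32)),np.median(z[q>0]))
g=np.mgrid[-20:70:0.15,-50:50:0.15]; W=O+g[0][...,None]*ex+g[1][...,None]*ey
uv=proj(c,np.dstack([W,np.full(g[0].shape,24.)])).reshape(*g[0].shape,2).astype(np.float32)
cv2.imwrite(f"pics/{sys.argv[1]}top.png",cv2.remap(im,uv[...,0],uv[...,1],cv2.INTER_LINEAR)[...,::-1])
E
python3 chk.py w4 41; python3 -c "
from where import *
togo(38.3,2,26)"
```

```text
wax top in jig ((39.10763168334961, 1.7386188507080078), (24.7268009185791, 54.810306549072266), 0.6010476350784302) 40.5280652654445
t 5.55 jig [38.8  1.9] z 31.4 jaw yaw in jig -89.96 tilt [ 0.001  0.    -1.   ] open 29.4 F [ 0.1  0.4 -0.3]
shift [ 0.0181 -0.0018 -0.0002] q [-0.51  0.59  0.23  1.78 -0.18  0.79 -1.48]
```

View pics/w4.png

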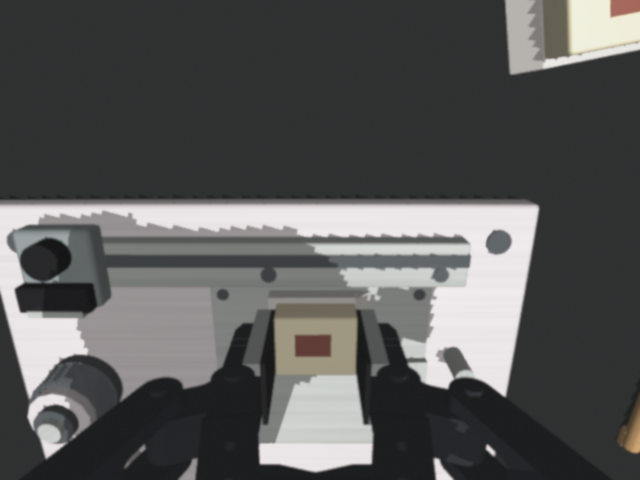

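Request:
{"fn": "jog_arm", "kwargs": {
  "rows": "0.008 -0.002 0 0 0 0 -0.5;0.014 -0.002 0 0 0 0 -0.5;0.018 -0.002 0 0 0 0 -0.5;0.018 -0.002 0 0 0 0 -0.5;0.018 -0.002 0 0 0 0 -0.5;0.018 -0.002 0 0 0 0 -0.5"
}}

```text
time: 6.15
position: [605.4, 168.5, 26.0]
tool_rot: [0.422, 0.567, -0.422, 0.567]
force: [-2.5, 0.4, 5.8]
opening: 29.0
```

Request:
{"fn": "jog_arm", "kwargs": {
  "rows": "0 0 0 0 0 0 -0.15;0 0 0 0 0 0 -0.1;0 0 0 0 0 0 0.0;0 0 0 0 0 0 0.05;0 0 0 0 0 0 0.05"
}}

```text
time: 6.65
position: [605.2, 168.4, 25.2]
tool_rot: [0.422, 0.567, -0.422, 0.567]
force: [-0.3, 0.6, 0.1]
opening: 44.8
```

Request:
{"fn": "jog_arm", "kwargs": {
  "rows": "-0.03 0 0 0 0 0 0.05;-0.1 0 0 0 0 0 0.05;-0.25 0 0 0 0 0 0.05;-0.35 0 0 0 0 0 0.05;-0.35 0 0 0 0 0 0.05;-0.35 0 0 0 0 0 0.05"
}}

```text
time: 7.25
position: [606.3, 168.7, 132.3]
tool_rot: [0.423, 0.567, -0.421, 0.568]
force: [0.7, -1.2, -0.9]
opening: 44.7
```

```bash
python3 chk.py w5 36; python3 -c "
from where import *
togo(-148,-3,140)"
```

```text
wax top in jig ((37.931209564208984, 1.7374401092529297), (23.33269691467285, 29.54650115966797), 0.0028628678992390633) 35.298455130711055
t 7.3 jig [37.5  2.1] z 130.6 jaw yaw in jig -89.96 tilt [-0.  0. -1.] open 44.8 F [-0.7 -0.1 -0.6]
shift [-0.0312 -0.6183  0.0165] q [-0.54  0.45  0.26  1.75 -0.14  0.96 -1.51]
```

View pics/w5top.png

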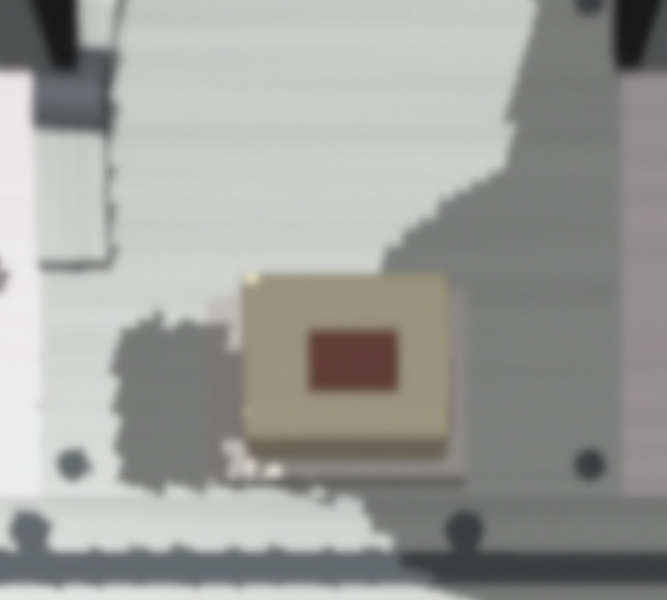

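The block sits square with a gap of about 2.5 mm to the bar, is centred within 0.3 mm, and its label end is to −y. Now the handle.

Request:
{"fn": "jog_arm", "kwargs": {
  "rows": "0 -0.13 0.003 -0.12 0 0 0.2;0 -0.26 0.006 -0.24 0 0 0.2;0 -0.39 0.01 -0.36 0 0 0.2;0 -0.52 0.014 -0.48 0 0 0.2;0 -0.6 0.016 -0.593 0 0 0.2;0 -0.618 0.016 -0.593 0 0 0.2;0 -0.618 0.016 -0.593 0 0 0.2;0 -0.618 0.016 -0.593 0 0 0.2;0 -0.618 0.016 -0.593 0 0 0.2;0 -0.618 0.016 -0.593 0 0 0.2"
}}

```text
time: 8.3
position: [430.3, 111.1, 130.6]
tool_rot: [0.229, 0.669, -0.229, 0.669]
force: [0.9, 0.8, -0.2]
opening: 51.0
```

```bash
python3 - <<'E'
from where import *
im,d,c=snap("wrist","w6"); C=cloud(c,d); z=C[...,2]; J=(C[...,:2]-O)@np.c_[ex,ey]
h=(d>0)&(abs(z-82)<4)&(np.hypot(J[...,0]+148,J[...,1]+2.5)<25); print(h.sum())
w=(ray(c,np.argwhere(h)[:,::-1].astype(float),82)[:,:2]-O)@np.c_[ex,ey]
if len(w): print(cv2.minEnclosingCircle(w.astype(np.float32)))
togo(-148.2,-2.4,46)
E
```

```text
901
((-147.5408172607422, -1.9524070024490356), 8.901546478271484)
t 8.35 jig [-146.6   -2.9] z 130.5 jaw yaw in jig -54.39 tilt [ 0. -0. -1.] open 51.2 F [ 0.6 -0.2  0.2]
shift [ 0.2817 -0.0035 -0.0044] q [-0.5   0.12  0.16  2.17 -0.03  0.85 -0.98]
```

View pics/w6.png

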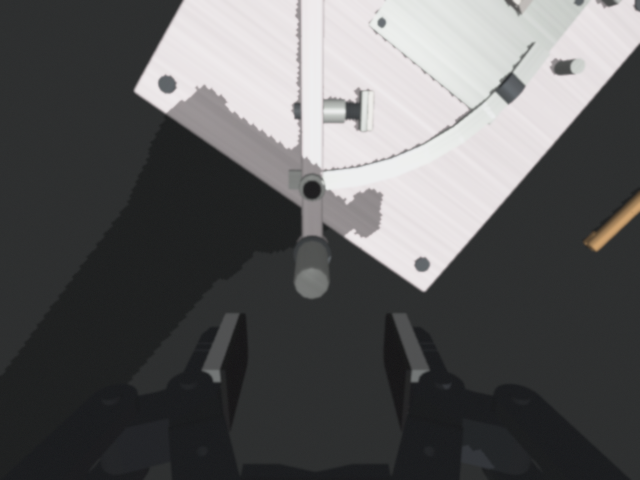

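Request:
{"fn": "jog_arm", "kwargs": {
  "rows": "0.1 0 -0.004 0 0 0 0.2;0.2 0 -0.004 0 0 0 0.2;0.26 0 -0.004 0 0 0 0.2;0.28 0 -0.004 0 0 0 0.2;0.28 0 -0.004 0 0 0 0.2;0.28 0 -0.004 0 0 0 0.2;0.28 0 -0.004 0 0 0 0.2",
  "grip_force": 40
}}

```text
time: 9.05
position: [429.5, 111.8, 47.6]
tool_rot: [0.229, 0.668, -0.228, 0.67]
force: [0.2, -0.2, -0.0]
opening: 51.3
```

Request:
{"fn": "jog_arm", "kwargs": {
  "rows": "0 0 0 0 0 0 -1;0 0 0 0 0 0 -1;0 0 0 0 0 0 -1;0 0 0 0 0 0 -1;0 0 0 0 0 0 -1;0 0 0 0 0 0 -1;0 0 0 0 0 0 -1;0 0 0 0 0 0 -1"
}}

```text
time: 9.85
position: [428.7, 111.5, 47.1]
tool_rot: [0.229, 0.669, -0.228, 0.669]
force: [-0.8, -0.0, 5.3]
opening: 16.8
```

```bash
python3 - <<'E'
from where import *
s,R,p=where(); print(s["torque"])
# arc plan in tool axes from command pose (assumed = measured jig handle position)
piv=np.array([2,105.]); r=185; A=lambda q: piv+r*np.array([np.sin(q-.95),-np.cos(q-.95)])
yz=np.radians(-54.4); zt=np.array([np.cos(yz),np.sin(yz)]); yt=np.array([-zt[1],zt[0]])
for q in (.1,.2,.3,.4,.5,.6,.7,.8,.85,.9,.93,.95,.97): 
    D=A(q)-A(0); print(q,0,(D@yt/300).round(4),(D@zt/300).round(4),(-np.degrees(q)/60).round(4))
E
```

```text
t 9.85 jig [-147.8   -2. ] z 47.1 jaw yaw in jig -54.37 tilt [ 0.001  0.    -1.   ] open 16.8 F [-0.8 -0.   5.3]
[-0.02226242  0.26347439 -0.05159751]
0.1 0 0.003 0.0616 -0.0955
0.2 0 0.0122 0.1225 -0.191
0.3 0 0.0274 0.1823 -0.2865
0.4 0 0.0485 0.2402 -0.382
0.5 0 0.0753 0.2957 -0.4775
0.6 0 0.1075 0.3483 -0.573
0.7 0 0.1448 0.3973 -0.6685
0.8 0 0.1868 0.4425 -0.7639
0.85 0 0.2094 0.4634 -0.8117
0.9 0 0.2331 0.4832 -0.8594
0.93 0 0.2477 0.4945 -0.8881
0.95 0 0.2577 0.5017 -0.9072
0.97 0 0.2678 0.5088 -0.9263
```

Request:
{"fn": "jog_arm", "kwargs": {
  "rows": "0 0.001 0.031 -0.048 0 0 -1;0 0.003 0.062 -0.0955 0 0 -1;0 0.007 0.092 -0.143 0 0 -1;0 0.012 0.1225 -0.191 0 0 -1;0 0.0195 0.1525 -0.239 0 0 -1;0 0.0274 0.1823 -0.2865 0 0 -1;0 0.0375 0.2115 -0.334 0 0 -1;0 0.0485 0.24 -0.382 0 0 -1;0 0.0615 0.268 -0.43 0 0 -1;0 0.0753 0.2957 -0.4775 0 0 -1;0 0.091 0.322 -0.525 0 0 -1;0 0.1075 0.3483 -0.573 0 0 -1;0 0.1255 0.373 -0.621 0 0 -1;0 0.1448 0.3973 -0.6685 0 0 -1;0 0.1655 0.42 -0.716 0 0 -1;0 0.1868 0.4425 -0.764 0 0 -1;0 0.1868 0.4425 -0.764 0 0 -1;0 0.1868 0.4425 -0.764 0 0 -1;0 0.1868 0.4425 -0.764 0 0 -1"
}}

```text
time: 11.75
position: [567.3, 75.2, 47.2]
tool_rot: [-0.05, 0.705, 0.05, 0.705]
force: [-2.0, 0.8, 6.0]
opening: 16.6
```

```bash
cat > plan.py <<'E'
from where import *
s,R,p=where(); print(s["qpos"].round(2))
j=(p[:2]-O)@np.c_[ex,ey]; piv=np.array([2,105.]); v=j-piv; q=.95+np.arctan2(v[0],-v[1]); print("r",np.hypot(*v).round(1),"q",q.round(3))
B=np.c_[ex,ey]
for g in (.84,.87,.9,.93,.95,.96,.97,.98):
    dj=185*(np.array([np.sin(g-.95),-np.cos(g-.95)])-np.array([np.sin(q-.95),-np.cos(q-.95)]))
    w=np.r_[B@dj,0]; print(g,(R.T@w/300).round(4),(-np.degrees(g-q)/60).round(4))
E
python3 plan.py
```

```text
t 11.75 jig [-25.3 -76.4] z 47.2 jaw yaw in jig -8.55 tilt [-0.     0.001 -1.   ] open 16.6 F [-2.   0.8  6. ]
[-0.21  0.47  0.01  1.91 -0.01  0.76 -0.05]
r 183.5 q 0.8
0.84 [0.     0.0005 0.0244] -0.0377
0.87 [0.     0.0015 0.0428] -0.0664
0.9 [0.     0.003  0.0613] -0.095
0.93 [0.     0.0051 0.0796] -0.1237
0.95 [0.     0.0069 0.0919] -0.1428
0.96 [0.     0.0078 0.098 ] -0.1523
0.97 [0.     0.0088 0.104 ] -0.1619
0.98 [0.     0.0099 0.1101] -0.1714
```

Request:
{"fn": "jog_arm", "kwargs": {
  "rows": "0 0 0.0122 -0.019 0 0 -1;0 0.0005 0.0244 -0.038 0 0 -1;0 0.001 0.034 -0.052 0 0 -1;0 0.0015 0.043 -0.066 0 0 -1;0 0.002 0.052 -0.08 0 0 -1;0 0.003 0.0613 -0.095 0 0 -1;0 0.004 0.07 -0.11 0 0 -1;0 0.005 0.08 -0.124 0 0 -1;0 0.007 0.092 -0.143 0 0 -1;0 0.008 0.1 -0.155 0 0 -1;0 0.009 0.104 -0.162 0 0 -1;0 0.009 0.104 -0.162 0 0 -1;0 0.009 0.104 -0.162 0 0 -1;0 0.009 0.104 -0.162 0 0 -1;0 0.009 0.104 -0.162 0 0 -1;0 0.009 0.104 -0.162 0 0 -1"
}}

```text
time: 13.35
position: [594.9, 81.5, 47.1]
tool_rot: [-0.109, 0.701, 0.109, 0.697]
force: [-8.2, 0.3, 11.7]
opening: 17.1
```

```bash
python3 plan.py; python3 - <<'E'
from where import *
im,d,c=snap("wrist","w7"); C=cloud(c,d); z=C[...,2]; J=(C[...,:2]-O)@np.c_[ex,ey]
def rect(c,q,zt):
    w=(ray(c,np.argwhere(q)[:,::-1].astype(float),zt)[:,:2]-O)@np.c_[ex,ey]; return len(w),cv2.minAreaRect(w.astype(np.float32)) if len(w)>5 else 0
print(rect(c,(d>0)&(abs(z-35.5)<2.5)&(abs(J[...,1])<22)&(J[...,0]>22)&(J[...,0]<62),36))
im2,d2,c2=snap("scene","s7"); C=cloud(c2,d2); z=C[...,2]; J=(C[...,:2]-O)@np.c_[ex,ey]
print(rect(c2,(d2>0)&(abs(z-35.5)<3)&(abs(J[...,1])<22)&(J[...,0]>24)&(J[...,0]<62),36))
sc=im2[200:360,310:510]
cv2.imwrite("pics/final.png",np.hstack([im[:,:,::-1][:,60:460],cv2.resize(sc,(400,320),interpolation=cv2.INTER_CUBIC)[...,::-1].repeat(1,0) if 0 else cv2.copyMakeBorder(cv2.resize(sc,(400,320),interpolation=cv2.INTER_CUBIC)[...,::-1],0,160,0,0,cv2.BORDER_CONSTANT)]))
E
```

```text
t 13.35 jig [  2.9 -78.3] z 47.1 jaw yaw in jig 1.07 tilt [-0.006 -0.    -1.   ] open 17.1 F [-8.2  0.3 11.7]
[-0.19  0.52 -0.02  1.84  0.01  0.79  0.09]
r 183.3 q 0.955
0.84 [ 0.0004  0.005  -0.0708] 0.1099
0.87 [ 0.0003  0.0029 -0.0524] 0.0813
0.9 [ 0.0002  0.0014 -0.034 ] 0.0527
0.93 [ 0.0001  0.0004 -0.0155] 0.024
0.95 [ 0.      0.0001 -0.0032] 0.0049
0.96 [-0.    -0.     0.003] -0.0046
0.97 [-0.0001 -0.0001  0.0092] -0.0142
0.98 [-0.0001 -0.      0.0153] -0.0237
(6194, ((39.83409881591797, 1.2099885940551758), (29.849409103393555, 24.247802734375), 89.52233123779297))
(164, ((41.48246383666992, -0.016473770141601562), (29.674325942993164, 31.168054580688477), 89.31427764892578))
```

View pics/final.png

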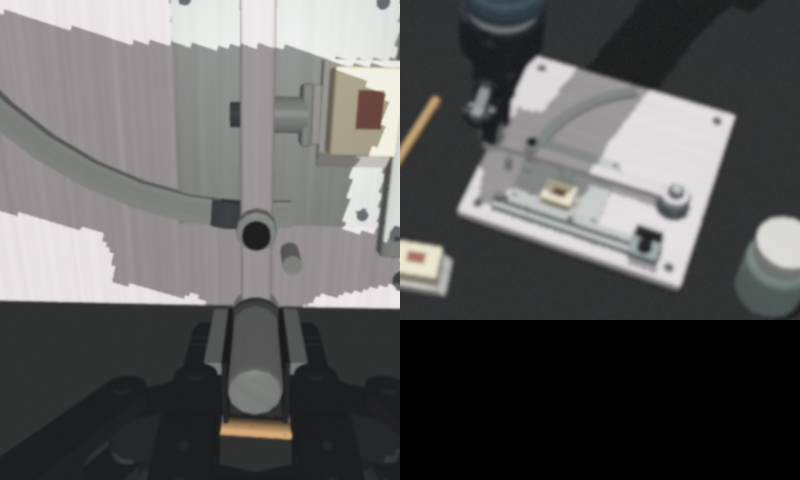

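```bash
cat > ang.py <<'E'
from where import *
where(); f,d,c=snap("wrist","w8"); C=cloud(c,d); z=C[...,2]; J=(C[...,:2]-O)@np.c_[ex,ey]
k=(d>0)&(abs(z-36.5)<2)&(abs(J[...,0])<14)&(J[...,1]>-25)&(J[...,1]<75)
w=(ray(c,np.argwhere(k)[:,::-1].astype(float),37)[:,:2]-O)@np.c_[ex,ey]
m=[]
for y in range(-24,75,3):
    s=w[abs(w[:,1]-y)<1.5,0]
    if len(s)>4 and 10<np.ptp(s)<14: m.append((y,(s.min()+s.max())/2))
m=np.array(m); p=np.polyfit(m[:,0],m[:,1],1); print(len(m),"slope",p,"q",.95-np.arctan(p[0]),"x at hub",np.polyval(p,105))
for y in (-14,-10,-6,0,6,10,14):
    k=(d>0)&(abs(J[...,1]-y)<1.5)&(J[...,0]>48)&(J[...,0]<60); o=np.argsort(J[...,0][k]); x=J[...,0][k][o]; zz=z[k][o]
    print(y,[(t,round(float(np.median(zz[abs(x-t)<.5])),1)) for t in np.arange(49,60) if (abs(x-t)<.5).any()])
E
python3 ang.py
```

```text
t 13.45 jig [  3.  -78.3] z 47.1 jaw yaw in jig 1.07 tilt [-0.006 -0.    -1.   ] open 16.8 F [-8.2  0.5 10.9]
21 slope [-0.01238336  2.71103594] q 0.9623827296017509 x at hub 1.410782871922241
-14 [(np.int64(49), 35.2), (np.int64(50), 35.4), (np.int64(51), 35.1), (np.int64(52), 28.8), (np.int64(53), 22.4), (np.int64(54), 24.6), (np.int64(55), 25.3), (np.int64(56), 25.2), (np.int64(57), 25.2), (np.int64(58), 25.5), (np.int64(59), 25.3)]
-10 [(np.int64(49), 35.3), (np.int64(50), 35.3), (np.int64(51), 35.7), (np.int64(52), 34.8), (np.int64(55), 25.9), (np.int64(56), 25.4), (np.int64(57), 25.2), (np.int64(58), 25.3), (np.int64(59), 25.1)]
-6 [(np.int64(49), 35.6), (np.int64(50), 35.3), (np.int64(51), 35.6), (np.int64(52), 35.0), (np.int64(55), 25.5), (np.int64(56), 25.3), (np.int64(57), 25.6), (np.int64(58), 25.1), (np.int64(59), 25.1)]
0 [(np.int64(49), 35.4), (np.int64(50), 35.3), (np.int64(51), 35.2), (np.int64(52), 35.6), (np.int64(53), 33.5), (np.int64(55), 26.3), (np.int64(56), 25.3), (np.int64(57), 25.4), (np.int64(58), 25.5), (np.int64(59), 25.1)]
6 [(np.int64(49), 35.5), (np.int64(50), 35.5), (np.int64(51), 35.0), (np.int64(52), 35.2), (np.int64(55), 26.2), (np.int64(56), 25.3), (np.int64(57), 25.4), (np.int64(58), 24.7), (np.int64(59), 24.9)]
10 [(np.int64(49), 35.2), (np.int64(50), 35.4), (np.int64(51), 35.3), (np.int64(52), 35.3), (np.int64(53), 33.8), (np.int64(55), 25.8), (np.int64(56), 25.2), (np.int64(57), 25.2), (np.int64(58), 25.4), (np.int64(59), 25.2)]
14 [(np.int64(49), 35.5), (np.int64(50), 35.4), (np.int64(51), 35.5), (np.int64(52), 35.0), (np.int64(53), 34.1), (np.int64(55), 26.4), (np.int64(56), 25.5), (np.int64(57), 24.9), (np.int64(58), 25.3), (np.int64(59), 25.4)]
```

Request:
{"fn": "jog_arm", "kwargs": {
  "rows": "0 0 0.001 0 0 0 -1;0 0 0.002 0 0 0 -1;0 0 0.002 0 0 0 -1;0 0 0.002 0 0 0 -1;0 0 0.002 0 0 0 -1;0 0 0.002 0 0 0 -1;0 0 0.002 0 0 0 -1;0 0 0.002 0 0 0 -1"
}}

```text
time: 14.3
position: [595.3, 81.6, 47.1]
tool_rot: [-0.109, 0.701, 0.109, 0.696]
force: [-8.3, -1.2, 12.5]
opening: 17.0
```

```bash
python3 ang.py | head -2; python3 -c "
from plant import arm
print(arm.job_done())"
```

```text
t 14.3 jig [  3.3 -78.3] z 47.1 jaw yaw in jig 1.09 tilt [-0.007 -0.    -1.   ] open 17.0 F [-8.3 -1.2 12.5]
21 slope [-0.01120922  2.88010534] q 0.9612087472860862 x at hub 1.703137587976063
the job is handed in; nothing more can be done
None
```

The block is turned and set against the trimming bar. The gripper is still holding the press arm closed by its handle. I handed the job in at about 14.3 s.

- **Block placing:** I gripped it by the wax ends, turned it about 66° clockwise and let go about 2.5 mm from the bar. It was centred on the shoe line within 0.3 mm, with its label end pointing away from the pivot.
- **Press arm:** I pushed the handle to about 0.96 rad, measured two ways: 0.955 from the tool position and 0.961 from the arm's edges in the wrist depth picture. Both are past the 0.93 click-over. I did not check the click itself. The push is about 8 N along the bar's normal, and the last reading also showed 12.5 N vertically.
- **Flush against the bar:** the last depth readings showed no gap between cassette and bar, and the block square within about 0.5°. The wax centre read 39.8 mm, against an expected 40.6 to 41 mm, which is within the calibration error.
- **Disagreement with the description:** the depth profile showed the sloped label end facing the bar at the start, not the plain end. I turned the block by what I measured.
- **Other objects:** my moves stayed clear of the jar, brush, slide box and the two look-alike blocks, but I did not measure their positions again at the end.

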